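Find the shaft's flat and hold the screw collar on it

ROBOT

A 6-joint arm with a two-finger parallel gripper is mounted at the origin on the work surface. World frame = base frame: x ahead of the robot, y to its left, z up, the work surface at z = 0. Lengths are in m, angles in rad, forces in N, time in s.
With the tool pointing down it reaches from about 0.35 to 0.775 m from the base axis. Payload 7.3 kg.
Tool frame: the origin (TCP) lies on the front face of the gripper's body, between the roots of the fingers; the fingertips stand 66 mm ahead of it and the grasp point (between the pads) lies 47 mm ahead of it (r.tip_extent is the x of the fingertips in the tool frame, in m); x points along the fingers, z is the direction in which the jaws open and shut, and the axes are right-handed (so a half turn about x gives the same grasp; the last joint's range is limited). The gripper opens to 92 mm and grips with 3 to 60 N. Pads are 19 mm wide; open, the fingers measure 130 mm over their backs; the gripper's body (75 mm by 190 mm) begins 47 mm behind the grasp point.
Start: joints at [1.124, 0.342, 1.524, -0, 1.275, -0.146], TCP at [0.156, 0.501, 0.292] pointing down, gripper open.
Joint ranges: [-2.53, 2.53], [-0.77, 2.02], [0.04, 2.7], [-1, 4.14], [0.28, 2.66], [-3.11, 3.11]. Speed limits (rad/s): [2.57, 2.57, 3.14, 3.14, 3.14, 3.14].

INTERFACE

Orientations are given as a unit quaternion [w, x, y, z].
In Python, from cell import r gives the robot as it stands. The module is installed in compiled form; this text tells all that it offers.
- The arm moves only by the tool carry_out, never from a script. Its argument "motion" is one flat list of numbers, 7 for each row, row after row: the turn, a rotation vector about the tool's x, y, z in degrees, then the shift along the tool's x, y, z in cm, then the opening in per cent of the stroke, from 0 (shut) to 100 (fully open). A call has exactly 10 rows; each row is the pose to reach, as a shift and turn from the pose measured when the call began, along the tool's axes at that moment; what a row does not reach only later rows make up. A row lasts 1/10 s, in which the tool goes at most 50 mm and 8.59 degrees, less where a joint would pass 70% of its speed; a pose out of reach is approached as far as the arm can. A call with a gripper value outside its range is refused whole. The fingers move at their own pace and stop on an object; "squeeze" is the grip in N (left out, the last holds). Time passes only in rows, so rows that repeat a pose let the fingers close, or fill a call up. It gives the time, the measured TCP pose, the force and the opening at its end, in the units of the state.
- r.get_state(): the state, without advancing time (a new reading comes with each control period).
- r.camera(name): name is "scene" or "top" or "wrist"; returns (picture, depth): 400x640x3 uint8, blue, green, red; 400x640 float32, m along the optical axis (not along the pixel's ray), 0 where there is no reading.
- r.camera_model(name): a dict with "fx", "fy", "cx", "cy" (pixels), "dist" ([k1, k2, p1, p2, k3] as OpenCV has them; the pictures are not rectified), "xyz" and "rotation" of the camera in the world; the wrist camera has in their place "mount" (4x4, takes a point from camera to tool coordinates, whose origin is the TCP and whose axes are the tool frame's). Camera axes: x right, y down, z forward; pixel columns grow to the right and rows downward; lengths in m; the calibration is good to about 2 mm. A picture is of the moment at which its call begins: read the wrist's pose just before it. camera_model takes no time and is no camera call.
- r.hand_in(): hands the job in, once; it reports no verdict.
Trained networks look in the newest picture that a camera, given by its name, has taken for a name from the list of things; names that differ only in an ending like _2 or _b are one class to them, and where a whole thing is asked for, a point or a joint stands for the part that bears it (a point fixed in the world has none). Each returns a list of dicts, best first, with "p" (0 to 1); they miss things now and then, are a little off and sometimes report something else, mostly with a low value. They report only what shows in the picture. A call takes as long as a camera call.
- r.outline_of(camera, target): "pixels" (400x640 bool, what is visible of it) and "bbox" ([left, top, width, height] in pixels, round what is visible of it).
The state is a dict: "clock": time; "joint_positions": joint angles; "dq": joint speeds; "tau": joint torques, N m; "eef_pos": TCP position; "tcp_rot": TCP orientation; "contact_force": force on the tool from outside, world axes, zero at the start; "wrist_torque": the same for the moment, N m; "finger_gap": opening from 0.0 (shut) to 1.0 (fully open).
Only numpy, scipy, OpenCV 4.12 (cv2) and the standard library are available. Lean on these libraries where they do the work, as an engineer would, in place of code of your own. Each camera call takes 0.05 s, during which the arm holds its last target.

TASK

Take the red dust cap off the tube rotator's shaft and set it down rim-down in the round pocket of the blue parts tray. Then grip the bare shaft across its milled flat and turn it until the flat faces the way the yellow arrow on the drive points. Finally thread the collar over the shaft with its brass thumb screw pointing out over the flat, and finish still holding the collar in the air with its whole height on the flat part of the shaft, so that a colleague can tighten the screw; do not let go, and leave the other things on the bench where they are.

Things in the scene. Friction and masses are not known exactly. Their poses are not given: they have to be found in the camera images.
- drive: Fixed drive unit: white box 150 x 120 x 50 mm (x, y, z), a yellow arrow on top pointing along its own +x. Origin: centre of its underside, on the bench. A dark upright steel shaft, diameter 20 mm, stands at its centre from 50 to 125 mm above the bench; it turns about 3 rad either way from where the flat faces the arrow, against 0.06 N m of friction, and stays where it is left.
- shaft_flat: Bright milled flat, part of the turning shaft. Origin: on the shaft's axis, 97.5 mm above the bench; +x out of the flat, z up. 15 mm wide, 6.5 mm from the axis, 70 to 125 mm above the bench; the shaft is round below. Across the flat it is 16.5 mm thick (so its middle is 1.75 mm behind the axis: centre a grip there), else up to 20 mm. Starts 0.5 to 1.4 rad anticlockwise (from above) of the arrow.
- flat_face (a point): Centre of the flat's face, 6.5 mm from the shaft's axis, 97.5 mm above the bench.
- cap: Red plastic dust cap, a straight cylinder 30 mm in diameter and 40 mm tall, closed above; its round hole, 18 mm deep, is open below (the rim). It sits loosely over the shaft's end at the start, hiding the top 18 mm of the flat. Origin: centre of its underside (the open rim), z up through the closed end. 30 g.
- tray: Fixed blue parts tray, a plate 170 x 100 x 18 mm. Origin: centre of its underside; its pocket lies 45 mm to its -x side, an eyepiece stands 50 mm to its +x side.
- pocket (a point): Centre of the mouth of the tray's round pocket (41 mm in diameter, 8 mm deep), level with the tray's top, 18 mm above the bench.
- collar: Aluminium collar, flat on the bench: ring 48 mm outside, 23.5 mm bore, 24 mm tall, two parallel grip flats 50 mm apart (faces at its own +y and -y, 26 mm long), brass thumb screw standing out along its own +x. Origin: centre of its underside, on the bore's axis. 0.09 to 0.16 kg.
- collar_screw (a point): Outer end of the collar's thumb screw head (15 mm in diameter), 38 mm from the bore's axis, 12 mm above the collar's underside.
- eyepiece: Black microscope eyepiece standing on the tray, 34 mm in diameter, 44 mm tall; leave it. Origin: centre of its underside.
- spacer: Copper-coloured spacer ring, 36 mm in diameter, 10 mm tall, on the bench near the robot; leave it. Origin: centre of its underside.
- screwdriver: Screwdriver with an orange handle, 170 mm long, lying beyond the work; leave it. Origin: middle of it, on the bench.
- beaker: Glass beaker, 72 mm in diameter, 85 mm tall; leave it. Origin: centre of its underside.
- stain_bottle: Amber bottle, 48 mm in diameter, 100 mm tall; leave it. Origin: centre of its underside.
- slide_box: Green slide box, 90 x 160 x 34 mm; leave it. Origin: centre of its underside.

How it is judged:
By the outcome, as a careful person would: the job done as asked, in the order asked, and still so for the second after the job is handed in, while the arm keeps its last pose, push and grip.
It also fails if it takes over 64 s, if anything falls off the work surface, if the arm or the gripper's body presses on something with over 40 N, if the wrist force passes 120 N, or if a joint passes its speed limit or range.

## Working session

There is one attempt and no reset: what is moved stays moved. The work goes in short steps, Python scripts to look and compute and a tool call to move; the robot and the scene stay as the last step left them, time stands still between calls to the robot, and variables do not carry over. Pictures are saved under pics/ and viewed, and the job is handed in when it is done.

Besides the shell and the picture viewer there is one more tool, called after "Emit:" as name(argument=value, ...) on one line, values as JSON. carry_out: Moves the arm, as the interface text tells. Its arguments: {"type":"object","properties":{"motion":{"type":"array","items":{"type":"number"}},"squeeze":{"type":"number"}},"required":["motion"]}

```bash
ls; mkdir -p pics; cat > h.py <<'E'
import numpy as np, cv2
from scipy.spatial.transform import Rotation as R
from cell import r
def Rq(q): return R.from_quat([q[1],q[2],q[3],q[0]])
def T_cam(name,st=None):
    m=r.camera_model(name); T=np.eye(4)
    if name=='wrist':
        st=st or r.get_state()
        W=np.eye(4); W[:3,:3]=Rq(st['tcp_rot']).as_matrix(); W[:3,3]=st['eef_pos']
        return W@np.array(m['mount'])
    rot=np.array(m['rotation'])
    T[:3,:3]=rot if rot.shape==(3,3) else Rq(rot).as_matrix(); T[:3,3]=m['xyz']; return T
def K(m): return np.array([[m['fx'],0,m['cx']],[0,m['fy'],m['cy']],[0,0,1.]])
def cloud(name,depth,T,mask=None):
    m=r.camera_model(name)
    mk=depth>0
    if mask is not None: mk&=mask
    v,u=np.nonzero(mk); p=np.stack([u,v],1).astype(np.float64)[:,None]
    n=cv2.undistortPoints(p,K(m),np.array(m['dist']))[:,0]
    d=depth[v,u]; c=np.column_stack([n*d[:,None],d])
    return c@T[:3,:3].T+T[:3,3],u,v
def ray_z(name,px,z,T):
    m=r.camera_model(name)
    n=cv2.undistortPoints(np.array(px,float).reshape(-1,1,2),K(m),np.array(m['dist']))[:,0]
    d=np.column_stack([n,np.ones(len(n))])@T[:3,:3].T
    s=(z-T[2,3])/d[:,2]; return T[:3,3]+d*s[:,None]
def proj(name,P,T):
    m=r.camera_model(name)
    Pc=(np.atleast_2d(P)-T[:3,3])@T[:3,:3]
    return cv2.projectPoints(Pc,np.zeros(3),np.zeros(3),K(m),np.array(m['dist']))[0][:,0]
E
python3 - <<'E'
from h import *
st=r.get_state(); print(st)
for n in ['scene','top','wrist']:
    T=T_cam(n,st); b,d=r.camera(n); cv2.imwrite(f'pics/{n}0.png',b); np.save(f'{n}0_d.npy',d)
    print(n,T.round(3).tolist(), {k:v for k,v in r.camera_model(n).items() if k in('fx','cx','cy','dist')})
    for t in ['drive','shaft_flat','cap','tray','collar','collar_screw','eyepiece','spacer']:
        if n=='wrist': continue
        o=r.outline_of(n,t)
        for x in o[:2]:
            c,u,v=cloud(n,d,T,x['pixels'])
            print(n,t,round(x['p'],2),x['bbox'],len(c), np.median(c,0).round(3) if len(c) else '', c.max(0).round(3) if len(c) else '')
print(r.get_state()['clock'])
E
```

```text
pics
{'clock': 0.0, 'joint_positions': array([ 1.12399250e+00,  3.42723408e-01,  1.52505023e+00, -2.58442518e-05,
        1.27544361e+00, -1.45993349e-01]), 'dq': array([ 5.60230218e-04,  1.06365370e-03, -4.91651815e-05,  3.41068458e-04,
       -5.00132309e-04, -1.05426897e-03]), 'tau': array([-2.58965163e-03, -4.31220603e+01, -2.44228131e+01,  7.15872017e-02,
        5.55862812e-02, -2.10900348e-04]), 'eef_pos': array([0.1553906 , 0.50112805, 0.29153296]), 'tcp_rot': array([ 0.5687699 , -0.41971535,  0.56977581,  0.4191603 ]), 'contact_force': array([0.97410433, 0.4884034 , 0.48760745]), 'wrist_torque': array([ 0.02667578, -0.01337947, -0.0560957 ]), 'finger_gap': 0.9973739137167286}
scene [[-0.502, 0.738, -0.451, 0.919], [0.865, 0.422, -0.273, 0.214], [-0.011, -0.527, -0.85, 0.776], [0.0, 0.0, 0.0, 1.0]] {'fx': 396.67922742441823, 'cx': 315.2702647639283, 'cy': 199.71936860947835, 'dist': array([-0.0844455,  0.       ,  0.       ,  0.       ,  0.       ])}
scene drive 0.92 [295.6, 175.0, 84.3, 83.3] 3717 [0.55  0.047 0.05 ] [0.606 0.099 0.148]
scene shaft_flat 0.54 [337.0, 290.9, 9
[... 1653 characters left out ...]
] 3598 [ 0.491 -0.294  0.017] [ 0.589 -0.233  0.06 ]
top collar 0.68 [182.4, 202.8, 30.4, 28.5] 465 [0.494 0.277 0.021] [0.524 0.306 0.03 ]
top collar_screw 0.97 [184.9, 199.7, 26.2, 28.6] 429 [0.494 0.276 0.022] [0.523 0.305 0.03 ]
top eyepiece 0.59 [448.7, 189.7, 21.0, 15.3] 219 [ 0.545 -0.28   0.059] [ 0.563 -0.267  0.066]
top spacer 0.54 [300.2, 277.3, 15.9, 18.3] 82 [0.348 0.03  0.008] [0.367 0.042 0.015]
wrist [[0.296, 0.922, 0.251, 0.087], [0.955, -0.285, -0.08, 0.523], [-0.002, 0.263, -0.965, 0.384], [0.0, 0.0, 0.0, 1.0]] {'fx': 298.9962838082795, 'cx': 323.49694510927225, 'cy': 205.91724254856246, 'dist': array([-0.01226011,  0.        ,  0.        ,  0.        ,  0.        ])}
0.95
```

```bash
python3 - <<'E'
import cv2
a=cv2.imread('pics/top0.png');cv2.imwrite('pics/top0c.png',cv2.resize(a[150:320,150:520],None,fx=2.1,fy=2.1,interpolation=cv2.INTER_CUBIC))
a=cv2.imread('pics/scene0.png');cv2.imwrite('pics/scene0c.png',cv2.resize(a[90:320,170:490],None,fx=2.5,fy=2.5,interpolation=cv2.INTER_CUBIC))
E
```

```text
(no output)
```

View pics/top0c.png

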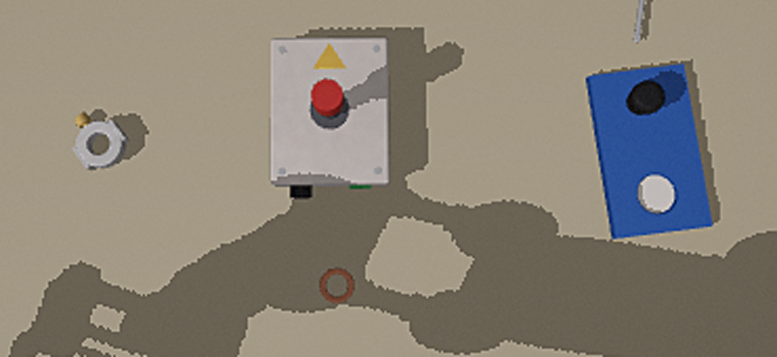

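View pics/scene0c.png

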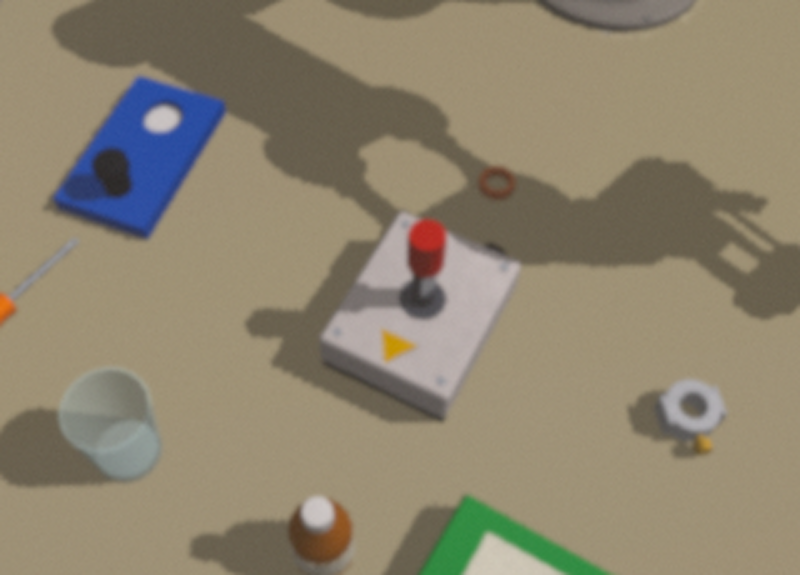

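View pics/wrist0.png

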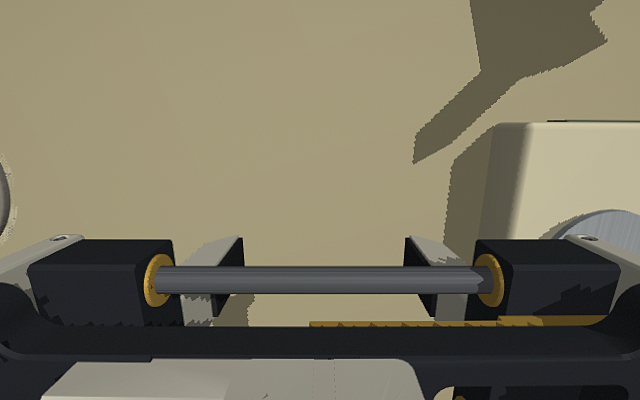

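```bash
cat > m1.py <<'E'
from h import *
T={n:T_cam(n) for n in('top','scene')}
for n in('top','scene'):
    b=cv2.imread(f'pics/{n}0.png'); d=np.load(f'{n}0_d.npy')
    P,u,v=cloud(n,d,T[n]); col=b[v,u].astype(int); 
    hsv=cv2.cvtColor(b,cv2.COLOR_BGR2HSV)[v,u].astype(int)
    def rect(m,name,zz):
        # ray intersect at known plane
        q=ray_z(n,np.stack([u[m],v[m]],1),zz,T[n])[:,:2]
        rc=cv2.minAreaRect((q*1000).astype(np.float32)); print(n,name,m.sum(),'rect',np.round(rc[0],1),np.round(rc[1],1),round(rc[2],1),'mean',(q.mean(0)*1000).round(1),'z',np.percentile(P[m,2],[5,50,95]).round(4))
        return q
    near=lambda x,y,rad:(np.hypot(P[:,0]-x,P[:,1]-y)<rad)
    rect(near(.525,.035,.12)&(abs(P[:,2]-.05)<.006),'drive',.05)
    red=((hsv[:,0]<6)|(hsv[:,0]>174))&(hsv[:,1]>180)&(P[:,2]>.14)&near(.53,.035,.05)
    rect(red,'captop',.147)
    yel=(hsv[:,0]>18)&(hsv[:,0]<30)&(hsv[:,1]>150)&near(.525,.035,.12)
    q=rect(yel,'arrow',.05); tri=cv2.minEnclosingTriangle((q*1000).astype(np.float32)[:,None])[1]; print(tri[:,0].round(1) if tri is not None else '')
    blue=(hsv[:,0]>100)&(hsv[:,0]<125)&(hsv[:,1]>120)&near(.5,-.29,.15)&(abs(P[:,2]-.018)<.006)
    q=rect(blue,'tray',.018)
    wh=(hsv[:,1]<70)&near(.455,-.3,.04)&(P[:,2]<.016)
    rect(wh,'pocketfloor',.010)
    col=near(.495,.278,.06)&(P[:,2]>.018)&(P[:,2]<.032)&(hsv[:,1]<70)
    rect(col,'collartop',.024)
    br=(hsv[:,0]>12)&(hsv[:,0]<30)&(hsv[:,1]>140)&near(.5,.28,.06)
    rect(br,'screw',.012)
E
python3 m1.py
```

```text
top drive 3660 rect [527.3  34.9] [148.8 118. ] 1.9 mean [525.7  35.3] z [0.0455 0.0489 0.0522]
top captop 171 rect [527.3  35.2] [27.3 25.1] 1.4 mean [527.4  35.5] z [0.1427 0.1459 0.1488]
top arrow 82 rect [582.9  38. ] [22.8 27.7] 5.7 mean [579.6  37.3] z [0.047  0.0498 0.0526]
[[573.   22.4]
 [570.   52.7]
 [595.5  37.9]]
top tray 3088 rect [ 497.4 -293.6] [169.  101.2] 8.5 mean [ 496.2 -293.6] z [0.0138 0.0171 0.0204]
top pocketfloor 250 rect [ 453.1 -301.8] [34.6 39. ] 88.9 mean [ 453.4 -301.7] z [0.0064 0.0094 0.0129]
top collartop 321 rect [491.2 272.6] [47.2 49.8] 39.2 mean [491.1 272.6] z [0.0195 0.0227 0.0263]
top screw 14 rect [516.1 291.2] [ 7.8 13.7] 82.2 mean [516.6 291.3] z [0.0135 0.0159 0.0181]
scene drive 3068 rect [531.4  37.5] [152. 120.] 1.5 mean [539.6  41.1] z [0.0476 0.0501 0.0524]
scene captop 123 rect [531.3  37.2] [25.5 21.1] 28.6 mean [531.   37.4] z [0.145  0.1471 0.1489]
scene arrow 65 rect [578.6  34.9] [20.8 22.4] 61.6 mean [580.1  37.4] z [0.0492 0.0512 0.0528]
[[572.6  49.9]
 [595.   37.8]
 [572.7  25.1]]
scene tray 1798 rect [ 500.4 -291.9] [172.  101.6] 8.4 mean [ 503.6 -288.7] z [0.0151 0.0179 0.0204]
scene pocketfloor 129 rect [ 451.2 -303.1] [33.3 36.4] 29.2 mean [ 451.5 -303.2] z [0.0075 0.01   0.0121]
scene collartop 328 rect [494.7 273.6] [46.4 51.8] 40.7 mean [495.3 274.1] z [0.0198 0.0233 0.0255]
scene screw 22 rect [516.8 295.1] [11.5  8.3] 20.5 mean [516.7 294.8] z [0.016  0.0187 0.0208]
```

```bash
cat >> h.py <<'E'
def plan(pos,yaw,st=None,say=True):
    """tool down; jaw axis (tool z) at world yaw (deg), or yaw+180 whichever nearer"""
    st=st or r.get_state(); R0=Rq(st['tcp_rot']).as_matrix(); p0=st['eef_pos']
    best=None
    for k in(0,180):
        a=np.radians(yaw+k); z=np.array([np.cos(a),np.sin(a),0]); x=np.array([0,0,-1.]); y=np.cross(z,x)
        Rt=np.column_stack([x,y,z]); rv=np.degrees(R.from_matrix(R0.T@Rt).as_rotvec())
        if best is None or np.linalg.norm(rv)<np.linalg.norm(best): best=rv
    sh=R0.T@(np.array(pos)-p0)*100
    z=R0[:,2]
    if say: print('turn',best.round(2),'shift',sh.round(2),'| now',p0.round(4),'jawyaw',np.degrees(np.arctan2(z[1],z[0])).round(2),'tilt',np.degrees(np.arccos(-R0[2,0])).round(2),'q6',st['joint_positions'][5].round(3),'t',round(st['clock'],2),'gap',round(st['finger_gap'],3),'F',st['contact_force'].round(1))
    return best,sh
E
python3 - <<'E'
from h import *
plan([.529,.036,.26],92)
plan([.529,.036,.26],2)
print(np.array(r.camera_model('wrist')['mount']).round(4).tolist())
# where point under TCP appears
m=r.camera_model('wrist');M=np.array(m['mount'])
for d in (.047,.066,.09,.113,.16,.2,.28): print(d,proj('wrist',[[d,0,0]],M))
E
```

```text
turn [-19.23   0.     0.  ] shift [  3.22 -49.46 -33.39] | now [0.1555 0.5014 0.2922] jawyaw 72.77 tilt 0.0 q6 -0.146 t 0.95 gap 1.003 F [-0.4 -0.9  0.3]
turn [70.77  0.   -0.  ] shift [  3.22 -49.46 -33.39] | now [0.1555 0.5014 0.2922] jawyaw 72.77 tilt 0.0 q6 -0.146 t 0.95 gap 1.003 F [-0.4 -0.9  0.3]
[[0.0005, -0.2632, 0.9647, -0.0929], [-0.0002, -0.9647, -0.2632, 0.0721], [1.0, -0.0, -0.0005, 0.0001], [0.0, 0.0, 0.0, 1.0]]
0.047 [[323.42285599 269.38392065]]
0.066 [[323.44561662 253.96913259]]
0.09 [[323.46827723 238.6212224 ]]
0.113 [[323.48547489 226.9727664 ]]
0.16 [[323.51159803 209.27787974]]
0.2 [[323.52764304 198.4089982 ]]
0.28 [[323.54992124 183.31704504]]
```

Emit:
carry_out(motion=[-8,0,0,0.5,-8,-5,100,-19.2,0,0,3.2,-49.5,-33.4,100,-19.2,0,0,3.2,-49.5,-33.4,100,-19.2,0,0,3.2,-49.5,-33.4,100,-19.2,0,0,3.2,-49.5,-33.4,100,-19.2,0,0,3.2,-49.5,-33.4,100,-19.2,0,0,3.2,-49.5,-33.4,100,-19.2,0,0,3.2,-49.5,-33.4,100,-19.2,0,0,3.2,-49.5,-33.4,100,-19.2,0,0,3.2,-49.5,-33.4,100], squeeze=20)

```text
clock: 1.95
eef_pos: [0.4644, 0.1168, 0.2661]
tcp_rot: [-0.492, 0.509, -0.491, -0.508]
contact_force: [1.0, 0.7, -0.2]
finger_gap: 1.002
```

```bash
python3 - <<'E'
from h import *
plan([.529,.036,.26],92)
E
```

```text
turn [-0.05  0.02  0.04] shift [ 0.61 -6.18 -8.29] | now [0.4644 0.1168 0.2661] jawyaw 91.95 tilt 0.05 q6 -1.519 t 1.95 gap 1.002 F [ 1.   0.7 -0.2]
```

Emit:
carry_out(motion=[0,0,0,0.6,-6.2,-8.3,100,0,0,0,0.6,-6.2,-8.3,100,0,0,0,0.6,-6.2,-8.3,100,0,0,0,0.6,-6.2,-8.3,100,0,0,0,0.6,-6.2,-8.3,100,0,0,0,0.6,-6.2,-8.3,100,0,0,0,0.6,-6.2,-8.3,100,0,0,0,0.6,-6.2,-8.3,100,0,0,0,0.6,-6.2,-8.3,100,0,0,0,0.6,-6.2,-8.3,100])

```text
clock: 2.95
eef_pos: [0.5291, 0.0362, 0.2602]
tcp_rot: [-0.492, 0.509, -0.491, -0.508]
contact_force: [0.0, 0.7, 0.1]
finger_gap: 0.999
```

```bash
cat > look.py <<'E'
from h import *
import sys
def look(tag):
    st=r.get_state(); T=T_cam('wrist',st); b,d=r.camera('wrist')
    cv2.imwrite(f'pics/{tag}.png',b); np.savez(f'{tag}.npz',d=d,T=T); return b,d,T,st
if __name__=='__main__': look(sys.argv[1])
E
python3 - <<'E'
from look import *
b,d,T,st=look('w1')
plan([.529,.036,.26],92,st)
hsv=cv2.cvtColor(b,cv2.COLOR_BGR2HSV)
P,u,v=cloud('wrist',d,T); h=hsv[v,u].astype(int)
m=((h[:,0]<6)|(h[:,0]>174))&(h[:,1]>150)&(P[:,2]>.14)&(P[:,2]<.16)
print(m.sum(),P[m].mean(0),np.percentile(P[m],[2,98],axis=0))
q=ray_z('wrist',np.stack([u[m],v[m]],1),.147,T)[:,:2]
print(cv2.minEnclosingCircle((q*1000).astype(np.float32)))
m=(abs(P[:,2]-.05)<.006)&(np.hypot(P[:,0]-.53,P[:,1]-.036)<.12)
q=ray_z('wrist',np.stack([u[m],v[m]],1),.05,T)[:,:2]
print(cv2.minAreaRect((q*1000).astype(np.float32)),np.median(P[m,2]))
m=(h[:,0]>18)&(h[:,0]<32)&(h[:,1]>130)&(abs(P[:,2]-.05)<.006)&(np.hypot(P[:,0]-.58,P[:,1]-.036)<.04)
q=ray_z('wrist',np.stack([u[m],v[m]],1),.05,T)[:,:2]; print(m.sum()); 
if m.sum()>10: print(cv2.minEnclosingTriangle((q*1000).astype(np.float32)[:,None])[1][:,0])
E
```

```text
turn [-0.02  0.02  0.05] shift [ 0.02  0.01 -0.02] | now [0.5291 0.0362 0.2602] jawyaw 91.98 tilt 0.06 q6 -1.682 t 2.95 gap 0.999 F [0.  0.7 0.1]
1285 [0.52500851 0.03634019 0.14705314] [[0.51197765 0.02323065 0.14232814]
 [0.53895884 0.0494076  0.14854629]]
((525.1383666992188, 36.077640533447266), 15.492374420166016)
((525.6943359375, 36.318443298339844), (147.431396484375, 118.75700378417969), 1.6776479482650757) 0.050310367330611755
132
[[578.6652    26.974375]
 [577.916     48.767857]
 [595.6149    38.189472]]
```

View pics/w1.png

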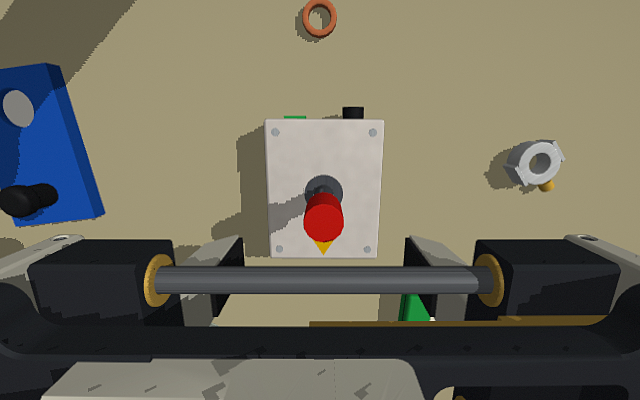

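Emit:
carry_out(motion=[0,0,0,3,0,0,100,0,0,0,6,0,0,100,0,0,0,7.6,0.3,0,80,0,0,0,7.6,0.3,0,60,0,0,0,7.6,0.3,0,30,0,0,0,7.6,0.3,0,0,0,0,0,7.6,0.3,0,0,0,0,0,7.6,0.3,0,0,0,0,0,7.6,0.3,0,0,0,0,0,7.6,0.3,0,0], squeeze=15)

```text
clock: 4.0
eef_pos: [0.5263, 0.036, 0.1844]
tcp_rot: [-0.492, 0.509, -0.491, -0.508]
contact_force: [-0.2, -0.5, 0.1]
finger_gap: 0.355
```

```bash
python3 - <<'E'
from h import *
plan([.526,.036,.184],92)
E
```

```text
turn [-0.04  0.02  0.08] shift [0.04 0.03 0.  ] | now [0.5263 0.036  0.1844] jawyaw 91.96 tilt 0.08 q6 -1.683 t 4.0 gap 0.355 F [-0.2 -0.5  0.1]
```

Emit:
carry_out(motion=[0,0,0,0,0,0,0,0,0,0,0,0,0,0,0,0,0,0,0,0,0,0,0,0,-0.7,0,0,0,0,0,0,-1.5,0,0,0,0,0,0,-2.5,0,0,0,0,0,0,-4,0,0,0,0,0,0,-6,0,0,0,0,0,0,-7,0,0,0,0,0,0,-7,0,0,0])

```text
clock: 5.0
eef_pos: [0.5269, 0.036, 0.2563]
tcp_rot: [-0.493, 0.51, -0.49, -0.507]
contact_force: [0.8, 1.1, 0.5]
finger_gap: 0.322
```

```bash
python3 - <<'E'
from look import *
b,d,T,st=look('w2')
plan([.453,-.3015,.20],98.5,st)
hsv=cv2.cvtColor(b,cv2.COLOR_BGR2HSV)
P,u,v=cloud('wrist',d,T); h=hsv[v,u].astype(int)
E
```

```text
turn [-6.53 -0.03  0.29] shift [  5.59   8.57 -33.47] | now [0.5269 0.036  0.2563] jawyaw 91.97 tilt 0.29 q6 -1.683 t 5.0 gap 0.322 F [0.8 1.1 0.5]
```

View pics/w2.png

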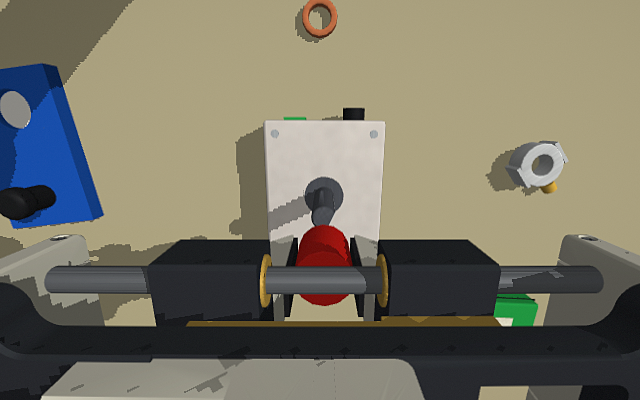

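Emit:
carry_out(motion=[-6.5,0,0.3,0,0,-5,0,-6.5,0,0.3,0,0,-33.5,0,-6.5,0,0.3,0,0,-33.5,0,-6.5,0,0.3,0,0,-33.5,0,-6.5,0,0.3,0,0,-33.5,0,-6.5,0,0.3,0,0,-33.5,0,-6.5,0,0.3,0,0,-33.5,0,-6.5,0,0.3,0,0,-33.5,0,-6.5,0,0.3,0,0,-33.5,0,-6.5,0,0.3,0,0,-33.5,0])

```text
clock: 6.05
eef_pos: [0.5377, -0.2975, 0.2543]
tcp_rot: [0.461, -0.535, 0.462, 0.537]
contact_force: [0.5, 0.8, 0.4]
finger_gap: 0.323
```

```bash
python3 - <<'E'
from look import *
b,d,T,st=look('w3')
plan([.453,-.3015,.20],98.5,st)
hsv=cv2.cvtColor(b,cv2.COLOR_BGR2HSV)
P,u,v=cloud('wrist',d,T); h=hsv[v,u].astype(int)
blue=(h[:,0]>100)&(h[:,0]<125)&(h[:,1]>120)&(abs(P[:,2]-.018)<.006)&(np.hypot(P[:,0]-.5,P[:,1]+.29)<.15)
print(np.median(P[blue,2]), blue.sum())
q=ray_z('wrist',np.stack([u[blue],v[blue]],1),.018,T)[:,:2]*1000
print(cv2.minAreaRect(q.astype(np.float32)))
# fit hole edge: pixels non blue inside -> boundary at z=.018
img=np.zeros(b.shape[:2],np.uint8); img[v[blue],u[blue]]=255
img=cv2.morphologyEx(img,cv2.MORPH_CLOSE,np.ones((3,3)))
c0=proj('wrist',[[.453,-.3015,.018]],T)[0]; print(c0)
cs,_=cv2.findContours(255-img,cv2.RETR_LIST,cv2.CHAIN_APPROX_NONE)
for c in cs:
    if len(c)>60 and cv2.pointPolygonTest(c,tuple(map(float,c0)),False)>0:
        w=ray_z('wrist',c[:,0],.018,T)[:,:2]*1000; print(len(c),cv2.minEnclosingCircle(w.astype(np.float32)),cv2.fitEllipse(w.astype(np.float32)))
E
```

```text
turn [ 0.02  0.09 -0.19] shift [5.46 8.42 0.85] | now [ 0.5377 -0.2975  0.2543] jawyaw 98.52 tilt 0.22 q6 -2.349 t 6.05 gap 0.323 F [0.5 0.8 0.4]
0.018357249976038686 12244
((495.18621826171875, -294.0975341796875), (168.03848266601562, 99.96998596191406), 8.449509620666504)
[330.77463656 113.0318969 ]
109 ((451.3516845703125, -300.7852783203125), 20.09295654296875) ((451.13555908203125, -300.9495544433594), (38.37648391723633, 39.04790496826172), 176.0841064453125)
498 ((495.3408508300781, -294.1750793457031), 98.65576171875) ((494.67498779296875, -294.20733642578125), (116.06105041503906, 207.82066345214844), 98.28887176513672)
2076 ((697.841796875, -277.61761474609375), 472.872314453125) ((605.6436157226562, -290.63543701171875), (558.1463012695312, 959.2941284179688), 8.551322937011719)
```

View pics/w3.png

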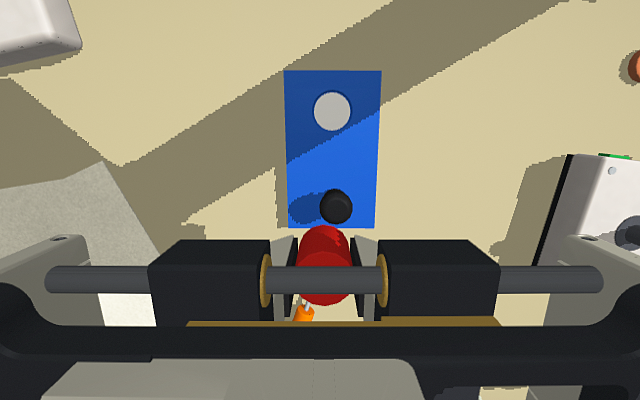

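```bash
python3 - <<'E'
from h import *
plan([.452,-.301,.15],98.5)
plan([.452,-.301,.088],98.5)
E
```

```text
turn [ 0.05  0.06 -0.17] shift [10.49  8.52  0.9 ] | now [ 0.5379 -0.2973  0.2547] jawyaw 98.55 tilt 0.18 q6 -2.349 t 6.1 gap 0.32 F [ 0.9 -0.5  0.5]
turn [ 0.05  0.06 -0.17] shift [16.69  8.5   0.9 ] | now [ 0.5379 -0.2973  0.2547] jawyaw 98.55 tilt 0.18 q6 -2.349 t 6.1 gap 0.32 F [ 0.9 -0.5  0.5]
```

Emit:
carry_out(motion=[0,0,-0.2,2,4.2,0.4,0,0,0,-0.2,5,8.5,0.9,0,0,0,-0.2,9,8.5,0.9,0,0,0,-0.2,12.5,8.5,0.9,0,0,0,-0.2,14,8.5,0.9,0,0,0,-0.2,15,8.5,0.9,0,0,0,-0.2,15.8,8.5,0.9,0,0,0,-0.2,16.3,8.5,0.9,0,0,0,-0.2,16.6,8.5,0.9,0,0,0,-0.2,16.7,8.5,0.9,0])

```text
clock: 7.1
eef_pos: [0.4522, -0.301, 0.0882]
tcp_rot: [-0.462, 0.536, -0.461, -0.536]
contact_force: [0.8, 0.0, -0.9]
finger_gap: 0.324
```

```bash
python3 - <<'E'
from look import *
b,d,T,st=look('w4')
plan([.452,-.301,.088],98.5,st)
E
```

```text
turn [0.06 0.03 0.06] shift [0.02 0.02 0.01] | now [ 0.4522 -0.301   0.0882] jawyaw 98.56 tilt 0.06 q6 -2.45 t 7.1 gap 0.324 F [ 0.8  0.  -0.9]
```

View pics/w4.png

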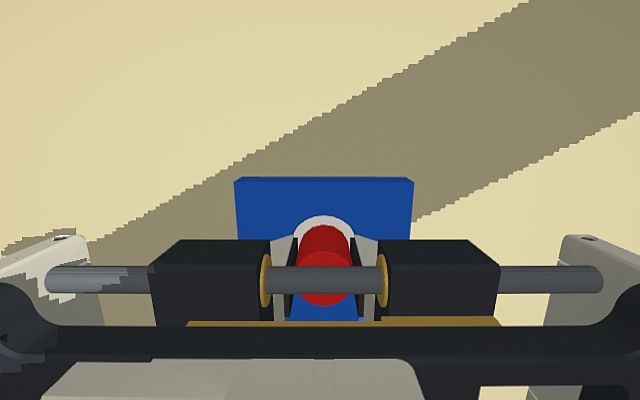

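Emit:
carry_out(motion=[0,0,0,0.05,0,0,0,0,0,0,0.05,0,0,38,0,0,0,0.05,0,0,45,0,0,0,0.05,0,0,60,0,0,0,0.05,0,0,60,0,0,0,0.05,0,0,60,0,0,0,-1.5,0,0,60,0,0,0,-4,0,0,60,0,0,0,-8,0,0,60,0,0,0,-12,0,0,60])

```text
clock: 8.15
eef_pos: [0.4517, -0.3008, 0.2091]
tcp_rot: [0.462, -0.535, 0.461, 0.536]
contact_force: [0.8, -1.0, -0.8]
finger_gap: 0.603
```

```bash
python3 - <<'E'
from look import *
b,d,T,st=look('w5')
b,d=r.camera('top'); cv2.imwrite('pics/top5.png',cv2.resize(b[150:320,150:520],None,fx=2.1,fy=2.1,interpolation=cv2.INTER_CUBIC)); cv2.imwrite('pics/top5f.png',b)
plan([.46,.036,.26],50,st)
E
```

```text
turn [ 4.855e+01  9.000e-02 -4.000e-02] shift [-5.03 -5.83 33.2 ] | now [ 0.4517 -0.3008  0.2091] jawyaw 98.55 tilt 0.1 q6 -2.45 t 8.15 gap 0.603 F [ 0.8 -1.  -0.8]
```

View pics/w5.png

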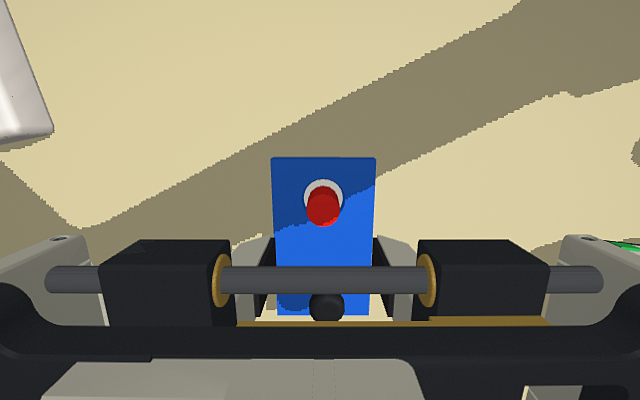

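View pics/top5.png

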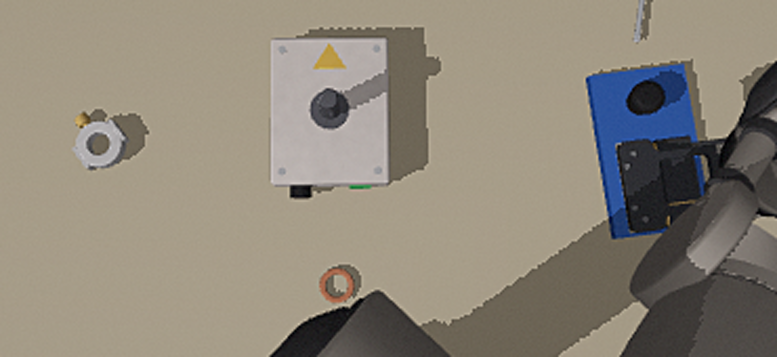

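```bash
python3 - <<'E'
from h import *
plan([.557,.010,.25],50)
E
```

```text
turn [48.56 -0.23  0.6 ] shift [ -3.74 -14.87  29.36] | now [ 0.454  -0.3027  0.2137] jawyaw 98.56 tilt 0.63 q6 -2.45 t 8.25 gap 0.602 F [ 0.5 -0.4 -0.2]
```

Emit:
carry_out(motion=[8,0,0,-3,-2,4,60,48.5,0,0.5,-3.7,-14.9,29.4,60,48.5,0,0.5,-3.7,-14.9,29.4,60,48.5,0,0.5,-3.7,-14.9,29.4,60,48.5,0,0.5,-3.7,-14.9,29.4,60,48.5,0,0.5,-3.7,-14.9,29.4,60,48.5,0,0.5,-3.7,-14.9,29.4,60,48.5,0,0.5,-3.7,-14.9,29.4,60,48.5,0,0.5,-3.7,-14.9,29.4,60,48.5,0,0.5,-3.7,-14.9,29.4,60])

```text
clock: 9.25
eef_pos: [0.5568, 0.0099, 0.2489]
tcp_rot: [0.64, -0.301, 0.641, 0.298]
contact_force: [-0.1, -0.1, -1.0]
finger_gap: 0.602
```

```bash
python3 - <<'E'
from look import *
b,d,T,st=look('w6')
plan([.557,.010,.25],50,st)
c=proj('wrist',[[.526,.036,.125]],T)[0].astype(int); print(c)
P,u,v=cloud('wrist',d,T)
m=(P[:,2]>.119)&(P[:,2]<.131)&(np.hypot(P[:,0]-.526,P[:,1]-.036)<.02)
print(m.sum(),np.median(P[m],0))
cv2.imwrite('pics/w6c.png',cv2.resize(b[max(0,c[1]-50):c[1]+50,c[0]-60:c[0]+60],None,fx=6,fy=6,interpolation=cv2.INTER_CUBIC))
E
```

```text
turn [ 0.12 -0.23  0.14] shift [-0.11 -0.01  0.02] | now [0.5568 0.0099 0.2489] jawyaw 50.12 tilt 0.27 q6 -0.991 t 9.25 gap 0.602 F [-0.1 -0.1 -1. ]
[325 168]
521 [0.52516753 0.03596723 0.12514826]
```

View pics/w6c.png

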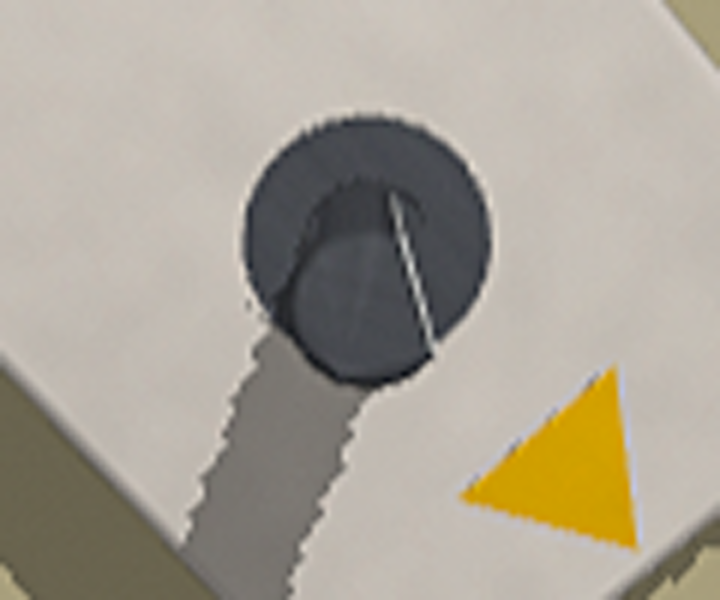

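View pics/w6.png

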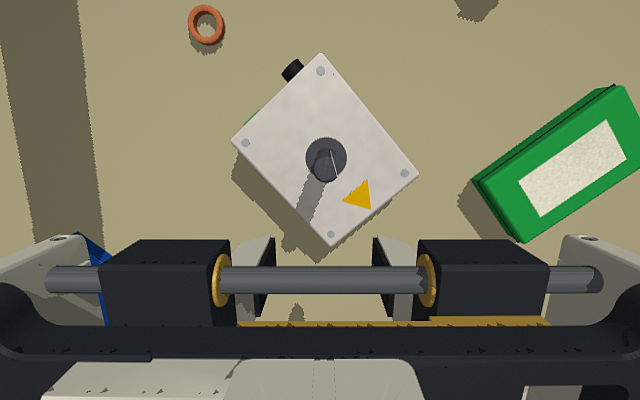

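```bash
python3 - <<'E'
from h import *
T=np.load('w6.npz')['T']; b=cv2.imread('pics/w6.png'); g=cv2.cvtColor(b,cv2.COLOR_BGR2GRAY).astype(int)
u0,v0=325-60,168-50
print(g[v0+28:v0+64,u0+60:u0+78])
E
```

```text
[[ 76  77  75  76  73  73  74  74  75  76  74  76  77  78  76  74  70  57]
 [ 70  70  76  69  75  73  73  73  74  76  75  76  77  77  77  75  74  65]
 [ 61  63  67  61  69  70  75  74  74  74  74  75  76  74  78  75  75  71]
 [ 60  62  62  59  58  62  63  66  74  74  76  74  75  74  80  75  75  72]
 [ 62  64  62  56  48  96  58  53  60  75  74  76  75  76  77  76  77  73]
 [ 63  64  64  56  45 112  83  59  51  59  72  73  75  75  77  75  78  77]
 [ 63  62  65  58  45 107 111  70  68  50  76  71  76  75  75  75  76  78]
 [ 65  63  64  57  46  87 133  68  73  67  66  74  74  75  75  72  75  74]
 [ 64  61  64  57  49  54 157  62  71  72  59  74  72  73  75  76  75  75]
 [ 64  63  64  58  50  38 154  65  69  72  66  75  73  73  73  74  75  75]
 [ 66  68  71  64  54  43 120  91  65  71  73  75  73  72  72  73  75  76]
 [ 76  78  81  75  66  55 118 153  65  72  75  75  76  72  73  73  74  74]
 [ 79  83  86  80  77  69  89 194  62  71  74  75  75  75  74  71  72  74]
 [ 78  82  83  80  78  74  42 191  81  69  74  75  74  74  73  73  71  71]
 [ 79  82  83  78  76  74  56 150 134  66  72  74 
[... 900 characters left out ...]
 63  67  60 106 178 200]
 [ 75  75  73  75  73  76  73  74  74  74  42 176  57  56 105 176 199 192]
 [ 74  76  74  75  73  74  74  73  74  73  52 146 105 100 177 197 191 190]
 [ 75  76  76  75  76  76  75  74  73  73  61 123 185 172 196 191 189 190]
 [ 74  74  74  75  75  74  76  74  76  76  71  83 183 198 191 189 188 191]
 [ 72  74  73  73  75  77  76  77  73  68  56  24 155 196 190 190 190 191]
 [ 73  74  75  74  72  71  70  67  63  46  55 161 181 192 188 190 191 190]
 [ 76  72  71  69  65  64  62  52  35  46 169 205 195 189 189 191 189 190]
 [ 65  62  61  56  54  49  42  19  78 164 202 194 191 189 189 191 191 192]
 [ 37  37  36  34  21  49  81 163 170 201 195 190 190 189 189 190 191 190]]
```

```bash
python3 - <<'E'
from h import *
T=np.load('w6.npz')['T']
q=ray_z('wrist',[[332-.4,158],[336-.4,173]],.125,T); print(q)
d=q[0]-q[1]; 
ang=np.degrees(np.arctan2(d[1],d[0]));print(ang, ang-90, ang+90)
n=np.array([np.cos(np.radians(ang-90)),np.sin(np.radians(ang-90)),0])
for s in(1,-1): print(s,(q[0]-[.5252,.036,.125])@n*s)
b=cv2.imread('pics/w6.png');d=np.load('w6.npz')['d']
P,u,v=cloud('wrist',d,T)
m=(abs(P[:,2]-.125)<.004)&(np.hypot(P[:,0]-.526,P[:,1]-.036)<.02)
w=ray_z('wrist',np.stack([u[m],v[m]],1),.125,T)[:,:2]*1000
print(cv2.minEnclosingCircle(w.astype(np.float32)))
c=np.array(cv2.minEnclosingCircle(w.astype(np.float32))[0])/1000
print((q[0][:2]-c)@n[:2])
m=(abs(P[:,2]-.05)<.006)&(np.hypot(P[:,0]-.53,P[:,1]-.036)<.11)
w=ray_z('wrist',np.stack([u[m],v[m]],1),.05,T)[:,:2]*1000
print(cv2.minAreaRect(w.astype(np.float32)))
E
```

```text
[[0.52285069 0.04460477 0.125     ]
 [0.53311501 0.03992873 0.125     ]]
155.50775905311278 65.50775905311278 245.50775905311278
1 0.006856537254809512
-1 -0.006856537254809512
((525.8795166015625, 36.5435905456543), 9.91940975189209)
0.006080153183565343
((526.0621337890625, 36.63276672363281), (148.00965881347656, 118.68852996826172), 1.8991965055465698)
```

```bash
python3 - <<'E'
from h import *
plan([.5252,.0349,.147],65.5)
E
```

```text
turn [-15.46  -0.24   0.12] shift [10.2   4.09 -0.03] | now [0.5568 0.0093 0.2491] jawyaw 50.04 tilt 0.26 q6 -0.99 t 9.3 gap 0.6 F [-0.2  0.1  0.7]
```

Emit:
carry_out(motion=[-8,-0.2,0.1,0,2,0,60,-15.4,-0.2,0.1,1,4.1,0,60,-15.4,-0.2,0.1,4,4.1,0,60,-15.4,-0.2,0.1,7,4.1,0,60,-15.4,-0.2,0.1,9,4.1,0,60,-15.4,-0.2,0.1,10.2,4.1,0,60,-15.4,-0.2,0.1,10.2,4.1,0,35,-15.4,-0.2,0.1,10.2,4.1,0,0,-15.4,-0.2,0.1,10.2,4.1,0,0,-15.4,-0.2,0.1,10.2,4.1,0,0], squeeze=15)

```text
clock: 10.3
eef_pos: [0.5258, 0.035, 0.148]
tcp_rot: [0.595, -0.383, 0.595, 0.382]
contact_force: [1.1, 1.1, 0.6]
finger_gap: 0.3
```

```bash
python3 - <<'E'
from h import *
plan([.5252,.0349,.147],65.5)
print(r.get_state()['wrist_torque'])
E
```

```text
turn [-0.06  0.    0.12] shift [ 0.1   0.05 -0.04] | now [0.5258 0.035  0.148 ] jawyaw 65.44 tilt 0.12 q6 -1.22 t 10.3 gap 0.3 F [1.1 1.1 0.6]
[-0.07673365  0.00916276 -0.03029997]
```

Emit:
carry_out(motion=[0,0,0.1,0,0,0,0,0,0,0.1,0,0,0,0,0,0,0.1,0,0,0,0,0,0,0.1,0,0,0,0,0,0,0.1,0,0,0,0,0,0,0.1,0,0,0,0,0,0,0.1,0,0,0,0,0,0,0.1,0,0,0,0,0,0,0.1,0,0,0,0,0,0,0.1,0,0,0,0], squeeze=30)

```text
clock: 11.3
eef_pos: [0.5261, 0.0349, 0.1487]
tcp_rot: [0.595, -0.383, 0.595, 0.382]
contact_force: [-1.8, -1.9, 6.1]
finger_gap: 0.174
```

```bash
python3 - <<'E'
from h import *
a=np.radians(1.7); c=np.array([.5259,.0365])
plan([*(c-.00175*np.array([np.cos(a),np.sin(a)])),.148],1.7)
print(r.get_state()['wrist_torque'])
E
```

```text
turn [6.375e+01 6.000e-02 8.000e-02] shift [0.07 0.24 0.06] | now [0.5261 0.0349 0.1487] jawyaw 65.45 tilt 0.09 q6 -1.221 t 11.3 gap 0.174 F [-1.8 -1.9  6.1]
[-0.18642268  0.18177638  0.08944299]
```

Emit:
carry_out(motion=[7,0,0,0,0,0,0,14,0,0,0,0.05,0,0,21,0,0,0,0.08,0,0,28,0,0,0,0.1,0,0,35,0,0,0,0.13,0,0,42,0,0,0,0.16,0.02,0,49,0,0,0,0.19,0.03,0,56,0,0,0,0.21,0.04,0,63,0,0,0,0.24,0.06,0,63.8,0,0,0,0.24,0.06,0])

```text
clock: 12.3
eef_pos: [0.5258, 0.0368, 0.1488]
tcp_rot: [0.709, -0.009, 0.705, 0.009]
contact_force: [6.7, 2.1, -3.7]
finger_gap: 0.176
```

```bash
python3 - <<'E'
from look import *
b,d,T,st=look('w7')
a=np.radians(1.7); c=np.array([.5259,.0365])
plan([*(c-.00175*np.array([np.cos(a),np.sin(a)])),.148],1.7,st)
print(st['wrist_torque'])
m=(0)
P,u,v=cloud('wrist',d,T)
m=(abs(P[:,2]-.05)<.006)&(np.hypot(P[:,0]-.53,P[:,1]-.036)<.11)
w=ray_z('wrist',np.stack([u[m],v[m]],1),.05,T)[:,:2]*1000
print(cv2.minAreaRect(w.astype(np.float32)))
E
```

```text
turn [-0.26  0.31  0.01] shift [ 0.07 -0.03 -0.16] | now [0.5258 0.0368 0.1488] jawyaw 1.44 tilt 0.31 q6 -0.101 t 12.3 gap 0.176 F [ 6.7  2.1 -3.7]
[ 0.20313785 -0.6765146   0.10893554]
((526.2472534179688, 37.7750244140625), (147.73696899414062, 117.95511627197266), 1.4149340391159058)
```

View pics/w7.png

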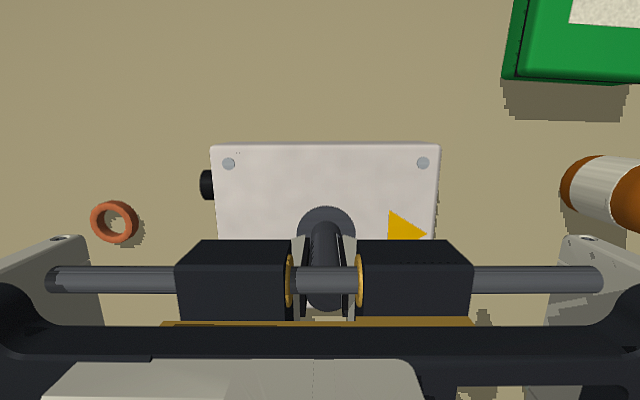

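Emit:
carry_out(motion=[-0.2,0.3,0,0,0,0.05,0,-0.2,0.3,0,0,0,0.1,0,-0.2,0.3,0,0,0,0.1,0,-0.2,0.3,0,0,0,0.1,0,-0.2,0.3,0,0,0,0.1,0,-0.2,0.3,0,0,0,0.1,0,-0.2,0.3,0,0,0,0.1,0,-0.2,0.3,0,0,0,0.1,0,-0.2,0.3,0,0,0,0.1,0,-0.2,0.3,0,0,0,0.1,0])

```text
clock: 13.35
eef_pos: [0.5263, 0.0369, 0.1487]
tcp_rot: [0.707, -0.011, 0.707, 0.011]
contact_force: [-6.1, -0.1, 4.2]
finger_gap: 0.179
```

```bash
python3 - <<'E'
from h import *
plan([.528,.036,.148],1.7)
print(r.get_state()['wrist_torque'])
E
```

```text
turn [ 0.03 -0.06  0.  ] shift [ 0.07 -0.09  0.17] | now [0.5263 0.0369 0.1487] jawyaw 1.73 tilt 0.06 q6 -0.105 t 13.35 gap 0.179 F [-6.1 -0.1  4.2]
[-0.26806051  0.81831164 -0.04570263]
```

Emit:
carry_out(motion=[0,0,0,0,0,-0.05,0,0,0,0,0,0,-0.05,0,0,0,0,0,0,-0.05,50,0,0,0,0,0,-0.05,60,0,0,0,0,0,-0.05,60,0,0,0,0,0,-0.05,60,0,0,0,-2,0,-0.05,60,0,0,0,-5,0,-0.05,60,0,0,0,-9,0,-0.05,60,0,0,0,-13,0,-0.05,60])

```text
clock: 14.35
eef_pos: [0.5256, 0.0369, 0.2799]
tcp_rot: [0.706, -0.011, 0.708, 0.011]
contact_force: [1.4, -0.4, 0.2]
finger_gap: 0.601
```

```bash
python3 - <<'E'
from look import *
b,d=r.camera('top'); cv2.imwrite('pics/top8.png',b)
# collar view pose: screw yaw ~38 -> jaws at 128 or -52
plan([.5,.28,.22],-52)
plan([.5,.28,.22],128-360)
b,d,T,st=look('w8')
c=proj('wrist',[[.5275,.036,.125]],T)[0].astype(int); print(c)
cv2.imwrite('pics/w8c.png',cv2.resize(b[max(0,c[1]-60):c[1]+60,c[0]-80:c[0]+80],None,fx=5,fy=5,interpolation=cv2.INTER_CUBIC))
E
```

```text
turn [53.75  0.56 -0.21] shift [ 6.66 24.4  -2.13] | now [0.5281 0.0368 0.2871] jawyaw 1.75 tilt 0.58 q6 -0.106 t 14.4 gap 0.597 F [ 2.7 -0.7  5.5]
turn [53.75  0.56 -0.21] shift [ 6.66 24.4  -2.13] | now [0.5281 0.0368 0.2871] jawyaw 1.75 tilt 0.58 q6 -0.106 t 14.4 gap 0.597 F [ 2.7 -0.7  5.5]
[322 208]
```

View pics/w8c.png

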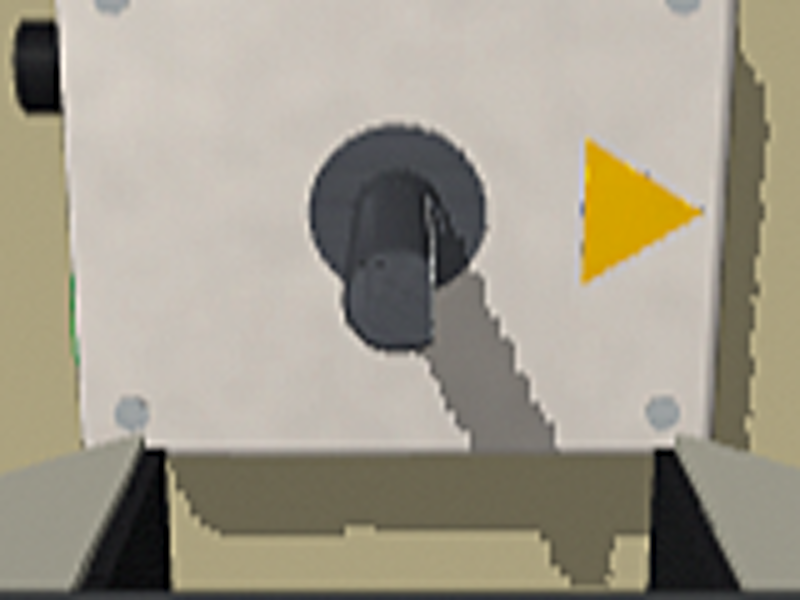

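```bash
python3 - <<'E'
from h import *
plan([.463,.250,.22],-52)
E
```

```text
turn [53.74  0.56 -0.21] shift [ 6.35 21.51 -5.92] | now [0.5281 0.0368 0.2844] jawyaw 1.74 tilt 0.58 q6 -0.106 t 14.45 gap 0.599 F [ 0.2 -0.5 -0. ]
```

Emit:
carry_out(motion=[8,0,0,0,4,-1,70,53.7,0.5,-0.2,2,21.5,-5.9,90,53.7,0.5,-0.2,4,21.5,-5.9,90,53.7,0.5,-0.2,6.3,21.5,-5.9,90,53.7,0.5,-0.2,6.3,21.5,-5.9,90,53.7,0.5,-0.2,6.3,21.5,-5.9,90,53.7,0.5,-0.2,6.3,21.5,-5.9,90,53.7,0.5,-0.2,6.3,21.5,-5.9,90,53.7,0.5,-0.2,6.3,21.5,-5.9,90,53.7,0.5,-0.2,6.3,21.5,-5.9,90])

```text
clock: 15.45
eef_pos: [0.4634, 0.2495, 0.2205]
tcp_rot: [0.636, 0.309, 0.635, -0.309]
contact_force: [0.7, 0.7, 0.1]
finger_gap: 0.903
```

```bash
python3 - <<'E'
from look import *
b,d,T,st=look('w9')
plan([.493,.273,.22],-52,st)
hsv=cv2.cvtColor(b,cv2.COLOR_BGR2HSV)
P,u,v=cloud('wrist',d,T); h=hsv[v,u].astype(int)
near=np.hypot(P[:,0]-.493,P[:,1]-.273)<.06
m=near&(P[:,2]>.018)&(P[:,2]<.03)&(h[:,1]<70)
print(np.median(P[m,2]))
q=ray_z('wrist',np.stack([u[m],v[m]],1),.024,T)[:,:2]*1000
print('top',m.sum(),cv2.minAreaRect(q.astype(np.float32)),cv2.minEnclosingCircle(q.astype(np.float32)))
img=np.zeros(b.shape[:2],np.uint8); img[v[m],u[m]]=255; img=cv2.morphologyEx(img,cv2.MORPH_CLOSE,np.ones((3,3)))
cs,_=cv2.findContours(img,cv2.RETR_CCOMP,cv2.CHAIN_APPROX_NONE)
for c in cs:
    if len(c)>30:
        w=ray_z('wrist',c[:,0],.024,T)[:,:2]*1000; print(len(c),cv2.minEnclosingCircle(w.astype(np.float32)),cv2.fitEllipse(w.astype(np.float32)))
s=near&(h[:,0]>12)&(h[:,0]<30)&(h[:,1]>130)&(P[:,2]>.003)
print('screw',s.sum(),P[s].mean(0),np.percentile(P[s],[2,98],axis=0))
c=proj('wrist',[[.493,.273,.02]],T)[0].astype(int); print(c)
cv2.imwrite('pics/w9c.png',cv2.resize(b[max(0,c[1]-60):c[1]+60,max(0,c[0]-80):c[0]+80],None,fx=5,fy=5,interpolation=cv2.INTER_CUBIC))
E
```

```text
turn [ 0.11  0.05 -0.04] shift [ 0.06  3.78 -0.02] | now [0.4634 0.2495 0.2205] jawyaw -51.89 tilt 0.07 q6 1.254 t 15.45 gap 0.903 F [0.7 0.7 0.1]
0.02427367992970239
top 1614 ((490.19635009765625, 274.50384521484375), (46.24925231933594, 49.71562576293945), 39.272377014160156) ((490.5719909667969, 274.4483337402344), 27.77781105041504)
159 ((490.57196044921875, 274.4482727050781), 27.777801513671875) ((490.5940856933594, 274.4794921875), (45.68275451660156, 51.89323043823242), 39.391883850097656)
68 ((490.9624938964844, 274.7547607421875), 12.273530960083008) ((490.8534240722656, 274.7477722167969), (23.44259262084961, 23.775650024414062), 50.4747314453125)
screw 3299 [0.49312953 0.25512366 0.23024296] [[0.45288565 0.21856252 0.016681  ]
 [0.51622323 0.30458413 0.24946753]]
[324 158]
```

View pics/w9c.png

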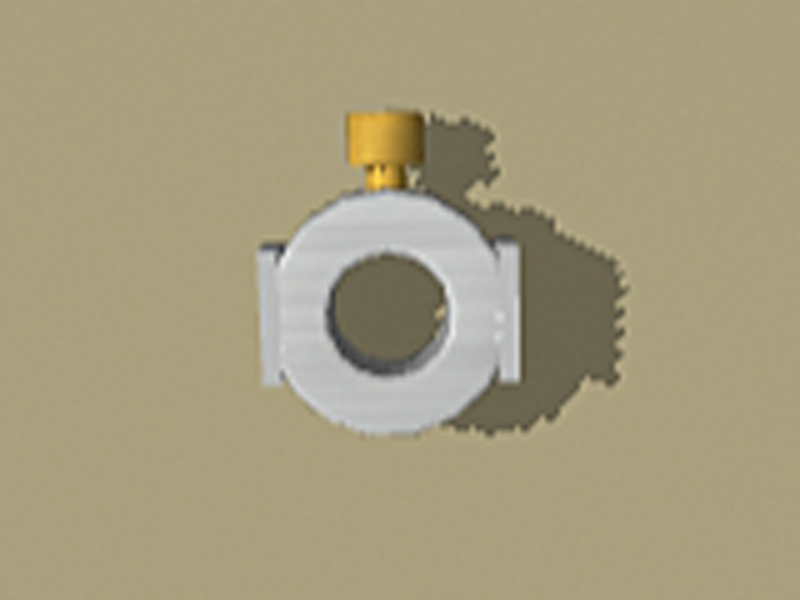

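View pics/w9.png

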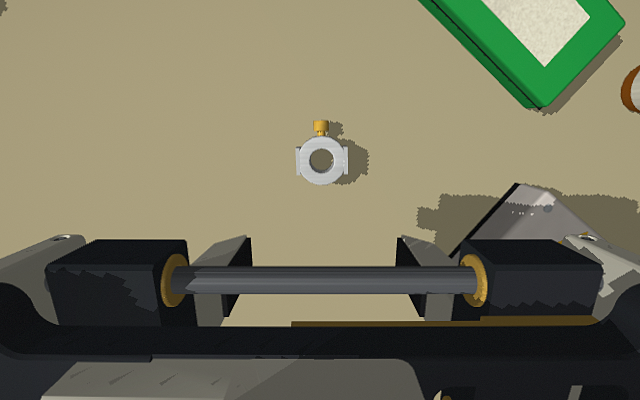

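```bash
python3 - <<'E'
from h import *
plan([.4899,.273,.068],-50.7)
E
```

```text
turn [-1.22  0.06 -0.05] shift [15.27  3.52 -0.24] | now [0.4634 0.2495 0.2206] jawyaw -51.92 tilt 0.07 q6 1.255 t 15.5 gap 0.902 F [ 0.3 -0.3 -0.3]
```

Emit:
carry_out(motion=[-1.2,0,0,3,3.5,-0.2,90,-1.2,0,0,7,3.5,-0.2,90,-1.2,0,0,11,3.5,-0.2,90,-1.2,0,0,14,3.5,-0.2,90,-1.2,0,0,15.2,3.5,-0.2,90,-1.2,0,0,15.2,3.5,-0.2,90,-1.2,0,0,15.2,3.5,-0.2,70,-1.2,0,0,15.2,3.5,-0.2,50,-1.2,0,0,15.2,3.5,-0.2,40,-1.2,0,0,15.2,3.5,-0.2,40], squeeze=15)

```text
clock: 16.5
eef_pos: [0.4902, 0.2727, 0.0693]
tcp_rot: [0.64, 0.303, 0.638, -0.302]
contact_force: [0.0, -0.4, -0.4]
finger_gap: 0.6
```

```bash
python3 - <<'E'
from h import *
plan([.4899,.273,.068],-50.7)
E
```

```text
turn [-0.01  0.08 -0.11] shift [ 0.13 -0.01 -0.04] | now [0.4902 0.2727 0.0693] jawyaw -50.71 tilt 0.13 q6 1.257 t 16.5 gap 0.6 F [ 0.  -0.4 -0.4]
```

Close fully, then raise the squeeze and lift in the next call.

Emit:
carry_out(motion=[0,0,0,0,0,0,40,0,0,0,0,0,0,40,0,0,0,0,0,0,40,0,0,0,0,0,0,30,0,0,0,0,0,0,30,0,0,0,0,0,0,30,0,0,0,0,0,0,30,0,0,0,0,0,0,30,0,0,0,0,0,0,30,0,0,0,0,0,0,30], squeeze=35)

```text
clock: 17.5
eef_pos: [0.4902, 0.2727, 0.0694]
tcp_rot: [0.64, 0.303, 0.638, -0.302]
contact_force: [-1.6, -0.6, 3.9]
finger_gap: 0.543
```

```bash
python3 - <<'E'
from h import *
plan([.49,.273,.24],-50.7)
E
```

```text
turn [-0.01  0.08 -0.12] shift [-1.706e+01  3.000e-02 -1.000e-02] | now [0.4902 0.2727 0.0694] jawyaw -50.71 tilt 0.14 q6 1.257 t 17.5 gap 0.543 F [-1.6 -0.6  3.9]
```

Emit:
carry_out(motion=[0,0,0,-1,0,0,30,0,0,0,-2.5,0,0,30,0,0,0,-4.5,0,0,30,0,0,0,-7,0,0,30,0,0,0,-10,0,0,30,0,0,0,-13,0,0,30,0,0,0,-15,0,0,30,0,0,0,-15.5,0,0,30,0,0,0,-15.5,0,0,30,0,0,0,-15.5,0,0,30])

```text
clock: 18.5
eef_pos: [0.4893, 0.2724, 0.2232]
tcp_rot: [0.639, 0.303, 0.639, -0.303]
contact_force: [0.4, 0.3, -2.4]
finger_gap: 0.541
```

```bash
python3 - <<'E'
from look import *
b,d,T,st=look('w10')
plan([.5278,.036,.2245],-88.3,st)
cv2.imwrite('pics/w10c.png',cv2.resize(b[200:340,220:430],None,fx=3.8,fy=3.8,interpolation=cv2.INTER_CUBIC))
P,u,v=cloud('wrist',d,T)
m=(u>280)&(u<370)&(v>200)&(v<330); Rm=Rq(st['tcp_rot']).as_matrix(); L=(P[m]-st['eef_pos'])@Rm
h=cv2.cvtColor(b,cv2.COLOR_BGR2HSV)[v[m],u[m]].astype(int)
s=(h[:,0]>12)&(h[:,0]<30)&(h[:,1]>130)&(L[:,0]>.03)
print('screw tool',s.sum(),np.median(L[s],0) if s.any() else '',np.percentile(L[s],[2,98],axis=0) if s.any() else '')
E
```

```text
turn [ 3.759e+01  4.000e-02 -1.000e-02] shift [ -0.12 -11.99  20.74] | now [0.4893 0.2724 0.2232] jawyaw -50.71 tilt 0.04 q6 1.257 t 18.5 gap 0.541 F [ 0.4  0.3 -2.4]
screw tool 332 [ 0.05185275  0.03052431 -0.00139455] [[ 0.04911954  0.0247716  -0.00801495]
 [ 0.05628711  0.03355375  0.00519243]]
```

View pics/w10c.png

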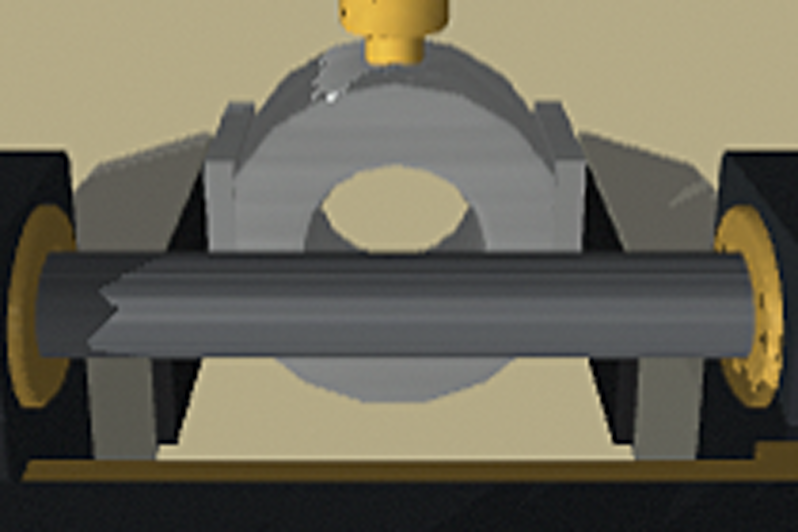

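```bash
cat > meas.py <<'E'
from look import *
def collar_in_tool(b,d,T,st):
    P,u,v=cloud('wrist',d,T)
    m=(u>270)&(u<380)&(v>150)&(v<340); Rm=Rq(st['tcp_rot']).as_matrix(); L=(P[m]-st['eef_pos'])@Rm; uu,vv=u[m],v[m]
    h=cv2.cvtColor(b,cv2.COLOR_BGR2HSV)[vv,uu].astype(int)
    s=(h[:,0]>12)&(h[:,0]<30)&(h[:,1]>130)&(L[:,0]>.03)&(L[:,1]>.02)
    print('screw tool',s.sum(),np.median(L[s],0).round(4),np.percentile(L[s],[1,99],axis=0).round(4))
    t=(h[:,1]<70)&(abs(L[:,0]-.045)<.004)&(abs(L[:,2])<.024)
    print('top x',np.median(L[t,0]),t.sum())
    # bring to plane x=.0454 via tool-frame rays: outer arc max y, bore edge
    for w in(-.001,.0,.001):
        k=t&(abs(L[:,2]-w)<.0006)
        print('col z',w,'y',np.sort(L[k,1]).round(4)[[0,-1]] if k.any() else '')
    k=t&(L[:,1]>0.008); q=L[k]; rr=np.hypot(q[:,1],q[:,2])
    # outer arc fit
    import scipy.optimize as so
    ang=np.round(np.degrees(np.arctan2(q[:,1],q[:,2]))/3)
    out=[];inn=[]
    for a in np.unique(ang):
        if 40<a*3<140:
            z=q[ang==a]; ro=np.hypot(z[:,1],z[:,2]); out.append(z[ro.argmax(),1:]); inn.append(z[ro.argmin(),1:])
    out=np.array(out);inn=np.array(inn)
    f=so.least_squares(lambda c:np.hypot(out[:,0]-c[0],out[:,1]-c[1])-.024,[0,0],loss='soft_l1',f_scale=.0005); print('outer-arc centre (y,z) mm',(f.x*1000).round(2),np.sqrt(f.cost))
if __name__=='__main__':
    import sys
    b=cv2.imread(f'pics/{sys.argv[1]}.png'); z=np.load(f'{sys.argv[1]}.npz'); 
    st=r.get_state(); T=z['T']; M=np.array(r.camera_model('wrist')['mount']); W=T@np.linalg.inv(M)
    q=R.from_matrix(W[:3,:3]).as_quat(); st=dict(eef_pos=W[:3,3],tcp_rot=[q[3],q[0],q[1],q[2]])
    collar_in_tool(b,z['d'],T,st)
E
python3 meas.py w10
```

```text
screw tool 739 [ 0.0517  0.0342 -0.0014] [[ 0.0489  0.0248 -0.0086]
 [ 0.0597  0.0392  0.0057]]
top x 0.04516280995466994 3371
col z -0.001 y [-0.0225  0.0252]
col z 0.0 y [-0.0225  0.025 ]
col z 0.001 y [-0.0222  0.0249]
outer-arc centre (y,z) mm [ 0.94 -1.16] 0.0007406573583613597
```

```bash
python3 - <<'E'
from h import *
plan([.4550,.0336,.2245],-88.3)
E
```

```text
turn [3.759e+01 4.000e-02 2.000e-02] shift [ -0.14 -17.77  16.32] | now [0.4893 0.2724 0.223 ] jawyaw -50.71 tilt 0.04 q6 1.257 t 18.55 gap 0.539 F [ 1.1  0.3 -1.1]
```

Emit:
carry_out(motion=[6,0,0,-0.1,-2,2,30,12,0,0,-0.1,-5,4.5,30,18,0,0,-0.1,-8,7.3,30,24,0,0,-0.1,-11,10,30,30,0,0,-0.1,-14,13,30,35,0,0,-0.1,-16.5,15.2,30,37.6,0,0,-0.1,-17.8,16.3,30,37.6,0,0,-0.1,-17.8,16.3,30,37.6,0,0,-0.1,-17.8,16.3,30,37.6,0,0,-0.1,-17.8,16.3,30])

```text
clock: 19.55
eef_pos: [0.4547, 0.0343, 0.2237]
tcp_rot: [0.508, 0.492, 0.508, -0.493]
contact_force: [0.4, -0.0, -0.8]
finger_gap: 0.541
```

```bash
cat > shaft.py <<'E'
from meas import *
def shaft(b,d,T,st,c0):
    Rm=Rq(st['tcp_rot']).as_matrix()
    P,u,v=cloud('wrist',d,T)
    m=(abs(P[:,2]-.125)<.004)&(np.hypot(P[:,0]-c0[0],P[:,1]-c0[1])<.02)
    w=ray_z('wrist',np.stack([u[m],v[m]],1),.125,T)
    L=(w-st['eef_pos'])@Rm*1000
    q=L[:,1:].astype(np.float32); print(m.sum(),'top z',np.median(P[m,2]),'circle tool(y,z)',cv2.minEnclosingCircle(q))
    print('y range (y max = flat side at +6.5)',np.percentile(q,[.5,99.5],axis=0))
    c=cv2.minEnclosingCircle((w[:,:2]*1000).astype(np.float32)); print('world',c)
    m=(abs(P[:,2]-.05)<.006)&(np.hypot(P[:,0]-.53,P[:,1]-.036)<.11)
    w=ray_z('wrist',np.stack([u[m],v[m]],1),.05,T)[:,:2]*1000
    print(cv2.minAreaRect(w.astype(np.float32)))
E
python3 - <<'E'
from shaft import *
b,d,T,st=look('w11')
plan([.5278,.036,.2245],-88.3,st)
collar_in_tool(b,d,T,st); shaft(b,d,T,st,(.526,.036))
E
```

```text
turn [0.08 0.02 0.06] shift [-0.09  7.32  0.06] | now [0.4547 0.0343 0.2237] jawyaw -88.22 tilt 0.06 q6 1.447 t 19.55 gap 0.541 F [ 0.4 -0.  -0.8]
screw tool 714 [ 0.0515  0.0336 -0.0007] [[ 0.0489  0.0243 -0.0073]
 [ 0.0585  0.0386  0.0064]]
top x 0.04514199860321821 3381
col z -0.001 y [-0.0228  0.0243]
col z 0.0 y [-0.0222  0.0244]
col z 0.001 y [-0.0234  0.0245]
outer-arc centre (y,z) mm [ 0.38 -0.49] 0.000616371887799563
715 top z 0.12522492836017052 circle tool(y,z) ((71.94755554199219, 0.15491363406181335), 9.72225284576416)
y range (y max = flat side at +6.5) [[62.47153893 -9.39269783]
 [77.98311096  9.70501483]]
world ((526.47412109375, 36.383209228515625), 9.72222900390625)
((526.7628173828125, 36.22156524658203), (147.6043701171875, 118.89366149902344), 1.746872067451477)
```

View pics/w11.png

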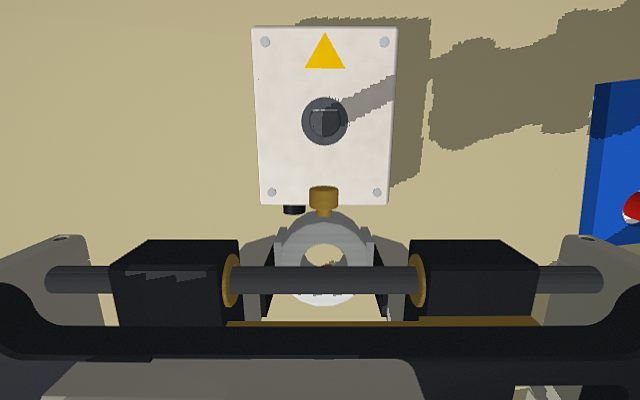

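```bash
python3 - <<'E'
from h import *
plan([.5265,.036,.200],-88.3)
E
```

```text
turn [0.09 0.03 0.04] shift [2.37 7.18 0.07] | now [0.4547 0.0344 0.2238] jawyaw -88.21 tilt 0.05 q6 1.447 t 19.6 gap 0.542 F [-0.2  0.1 -1. ]
```

Emit:
carry_out(motion=[0.1,0,0,0,1.5,0,30,0.1,0,0,0,4,0.03,30,0.1,0,0,0,6,0.05,30,0.1,0,0,0.3,7,0.07,30,0.1,0,0,1,7.18,0.07,30,0.1,0,0,1.8,7.18,0.07,30,0.1,0,0,2.3,7.18,0.07,30,0.1,0,0,2.37,7.18,0.07,30,0.1,0,0,2.37,7.18,0.07,30,0.1,0,0,2.37,7.18,0.07,30])

```text
clock: 20.6
eef_pos: [0.5264, 0.0359, 0.2004]
tcp_rot: [0.507, 0.492, 0.507, -0.493]
contact_force: [0.9, -0.4, -0.3]
finger_gap: 0.543
```

```bash
python3 - <<'E'
from meas import *
b,d,T,st=look('w12')
plan([.5265,.036,.196],-88.3,st)
collar_in_tool(b,d,T,st)
cv2.imwrite('pics/w12c.png',cv2.resize(b[190:330,220:430],None,fx=3.8,fy=3.8,interpolation=cv2.INTER_CUBIC))
b,d=r.camera('top'); cv2.imwrite('pics/top12c.png',cv2.resize(b[150:260,240:370],None,fx=6,fy=5,interpolation=cv2.INTER_CUBIC))
b,d=r.camera('scene'); cv2.imwrite('pics/scene12c.png',cv2.resize(b[130:260,270:400],None,fx=5,fy=4.5,interpolation=cv2.INTER_CUBIC))
E
```

```text
turn [-0.01  0.03  0.01] shift [ 0.44  0.01 -0.01] | now [0.5264 0.0359 0.2004] jawyaw -88.31 tilt 0.03 q6 1.465 t 20.6 gap 0.543 F [ 0.9 -0.4 -0.3]
screw tool 1052 [ 0.0532  0.0364 -0.0007] [[ 0.0488  0.0244 -0.0145]
 [ 0.1505  0.0489  0.0136]]
top x 0.0451719207646025 3381
col z -0.001 y [-0.0228  0.0247]
col z 0.0 y [-0.0225  0.0243]
col z 0.001 y [-0.0227  0.0244]
outer-arc centre (y,z) mm [ 0.4  -0.56] 0.0006895446375719182
```

View pics/w12c.png

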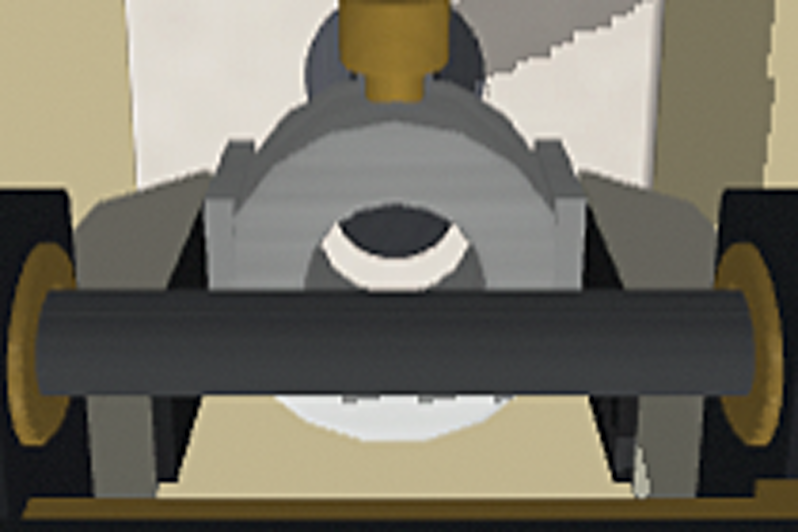

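View pics/scene12c.png

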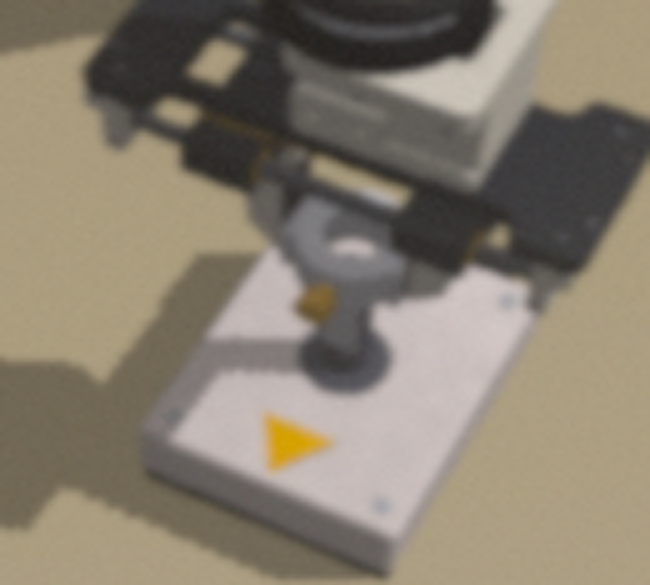

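```bash
python3 - <<'E'
from h import *
M=np.array(r.camera_model('wrist')['mount'])
pr=lambda x,y,z:proj('wrist',[[x,y,z]],M)[0].round(1)
print('cam',M[:3,3])
print('shaft back top',pr(.0754,-.010,0),'flat top',pr(.0754,.0065,0))
print('shaft back lower',pr(.13,-.010,0))
print('flange back',pr(.148,-.020,0),pr(.148,.020,0))
print('bore top near/far',pr(.0454,.01175,0),pr(.0454,-.01175,0),'bottom near/far',pr(.0694,.01175,0),pr(.0694,-.01175,0))
E
python3 - <<'E'
import cv2
b=cv2.imread('pics/w12.png'); cv2.imwrite('pics/w12d.png',cv2.resize(b[235:275,285:365],None,fx=10,fy=10,interpolation=cv2.INTER_NEAREST))
E
```

```text
cam [-0.09292838  0.06955114 -0.00053283]
shaft back top [324.3 258.7] flat top [324.3 233.4]
shaft back lower [324.1 228.7]
flange back [324.  232.6] [324.  186.8]
bore top near/far [324.5 244.7] [324.4 286.8] bottom near/far [324.3 228.5] [324.3 265.7]
```

View pics/w12d.png

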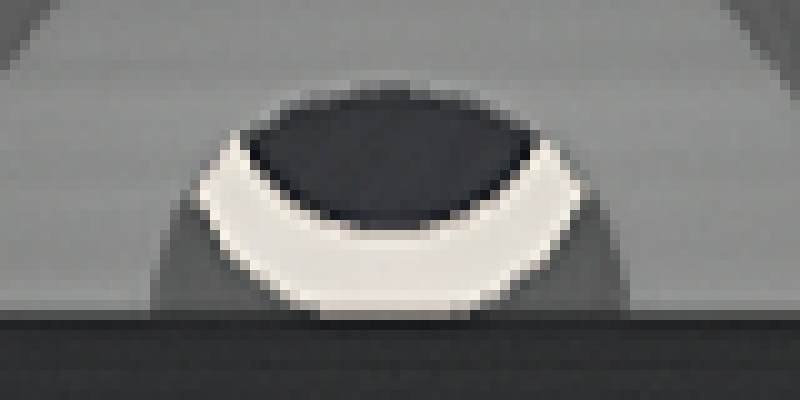

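Emit:
carry_out(motion=[0,0,0,0.3,0,0,30,0,0,0,0.6,0,0,30,0,0,0,0.9,0,0,30,0,0,0,1.2,0,0,30,0,0,0,1.4,0,0,30,0,0,0,1.5,0,0,30,0,0,0,1.5,0,0,30,0,0,0,1.5,0,0,30,0,0,0,1.5,0,0,30,0,0,0,1.5,0,0,30])

```text
clock: 21.75
eef_pos: [0.5266, 0.0359, 0.1855]
tcp_rot: [0.508, 0.492, 0.507, -0.493]
contact_force: [-0.1, -0.2, -0.8]
finger_gap: 0.541
```

```bash
python3 - <<'E'
from meas import *
b,d,T,st=look('w13')
plan([.5265,.036,.153],-88.3,st); print(st['wrist_torque'])
collar_in_tool(b,d,T,st)
cv2.imwrite('pics/w13d.png',cv2.resize(b[235:275,285:365],None,fx=10,fy=10,interpolation=cv2.INTER_NEAREST))
E
```

```text
turn [-0.01  0.03 -0.01] shift [ 3.25 -0.01 -0.01] | now [0.5266 0.0359 0.1855] jawyaw -88.31 tilt 0.03 q6 1.465 t 21.75 gap 0.541 F [-0.1 -0.2 -0.8]
[-0.05728593  0.16232367 -0.01849002]
screw tool 1129 [ 0.0538  0.0371 -0.0007] [[ 0.0491  0.0245 -0.0144]
 [ 0.1357  0.0502  0.0135]]
top x 0.04515451514427086 3382
col z -0.001 y [-0.0225  0.0249]
col z 0.0 y [-0.0225  0.0246]
col z 0.001 y [-0.0225  0.0244]
outer-arc centre (y,z) mm [ 0.4  -0.53] 0.0006883488555390132
```

View pics/w13d.png

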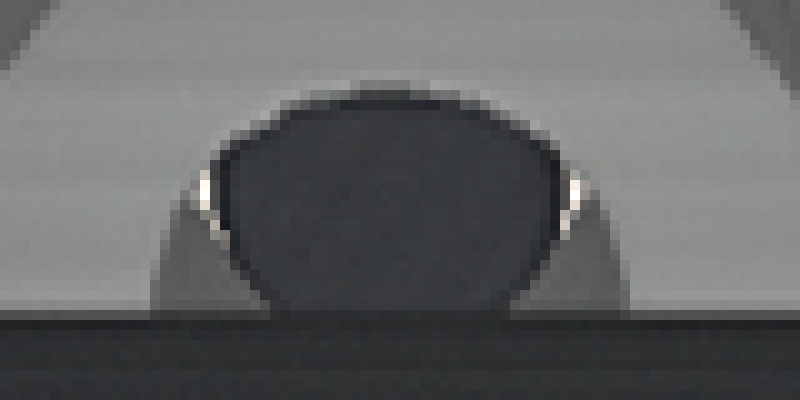

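Shaft inside the bore, centred left to right, with no force. Continue down.

Emit:
carry_out(motion=[0,0,0,0.5,0,0,30,0,0,0,1,0,0,30,0,0,0,1.5,0,0,30,0,0,0,2,0,0,30,0,0,0,2.5,0,0,30,0,0,0,3,0,0,30,0,0,0,3.2,0,0,30,0,0,0,3.2,0,0,30,0,0,0,3.2,0,0,30,0,0,0,3.2,0,0,30])

```text
clock: 22.8
eef_pos: [0.5267, 0.0359, 0.1537]
tcp_rot: [0.508, 0.493, 0.507, -0.493]
contact_force: [-0.1, 0.4, -0.6]
finger_gap: 0.54
```

```bash
python3 - <<'E'
from meas import *
b,d,T,st=look('w14')
plan([.5265,.036,.153],-88.3,st); print(st['wrist_torque'])
cv2.imwrite('pics/w14d.png',cv2.resize(b[190:330,220:430],None,fx=3.8,fy=3.8,interpolation=cv2.INTER_CUBIC))
collar_in_tool(b,d,T,st)
b,d=r.camera('scene'); cv2.imwrite('pics/scene14c.png',cv2.resize(b[90:320,170:490],None,fx=2.5,fy=2.5,interpolation=cv2.INTER_CUBIC))
for t in ('collar','collar_screw'):
    for o in r.outline_of('scene',t)[:2]: print(t,round(o['p'],2),o['bbox'])
E
```

```text
turn [-0.01  0.04 -0.04] shift [ 0.07 -0.02 -0.01] | now [0.5267 0.0359 0.1537] jawyaw -88.31 tilt 0.05 q6 1.465 t 22.8 gap 0.54 F [-0.1  0.4 -0.6]
[-0.01582375  0.21149797 -0.00666799]
screw tool 1445 [ 0.1011  0.0417 -0.0007] [[ 0.049   0.0245 -0.0146]
 [ 0.104   0.0529  0.0136]]
top x 0.04517060648577501 3438
col z -0.001 y [-0.0232  0.0246]
col z 0.0 y [-0.0223  0.0247]
col z 0.001 y [-0.0231  0.0245]
outer-arc centre (y,z) mm [ 0.39 -0.54] 0.0007977349277600869
collar 0.93 [323.8, 188.1, 26.7, 23.9]
collar 0.58 [194.5, 124.3, 67.8, 62.4]
collar_screw 0.92 [324.9, 190.8, 23.2, 24.7]
```

View pics/w14d.png

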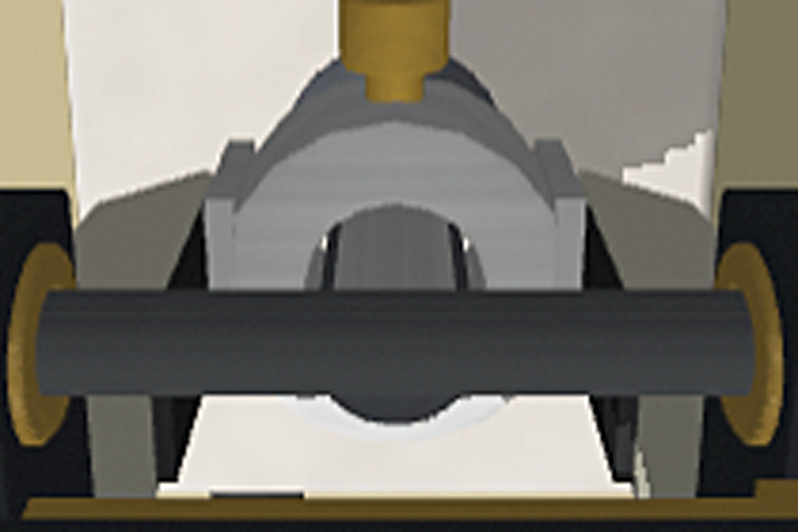

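View pics/scene14c.png

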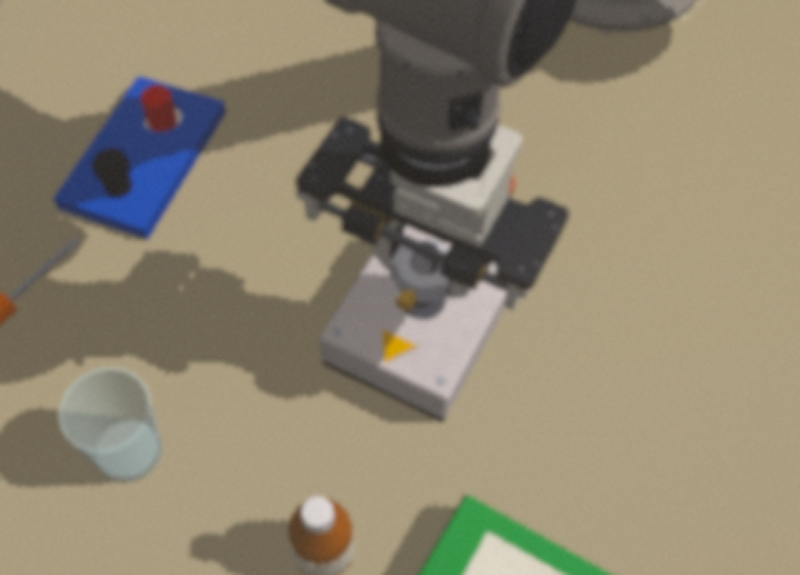

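```bash
python3 -c "
from cell import r
print(r.hand_in()); s=r.get_state(); print(s['clock'],s['eef_pos'],s['contact_force'],s['finger_gap'])"
```

```text
the job is handed in; nothing more can be done
None
the job is handed in; nothing more can be done
```

The job is done and handed in at about 23 s of the 64 s limit. The hand-in gives no verdict, so what follows rests on my own last checks.

- **Cap:** it stands rim-down in the tray's pocket, seen upright there in the wrist and scene pictures.
- **Shaft:** I gripped it across the flat (about 16 mm opening against 16.5 mm nominal). I turned it until the jaws stood at 1.7°; the drive measured 1.4–1.9°. A picture after release showed the flat facing the arrow.
- **Collar:** it is still held with a 35 N grip, threaded over the shaft, with its screw pointing along the arrow over the flat. It spans roughly 84.5 to 108.5 mm above the bench, and the flat runs from 70 to 125 mm. Contact force was under 1 N. The last wrist picture shows clearance on both sides of the shaft.
- **Other things:** the scene picture shows the eyepiece, screwdriver, beaker, bottle and slide box still where they were, and the spacer just showing behind the gripper. I judged this by eye and did not measure it.

**Disagreement:** grip forces put the shaft axis at x = 527.8 mm, while the wrist camera put it at about 526.3 mm. I aimed between the two and checked the fit through the bore before lowering; the collar went down without touching.

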